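Load a light crate evenly on a bench scale and print its label

ROBOT

A 6-joint arm with a two-finger parallel gripper is mounted at the origin on a cart in front of the work surface, level with it; the furniture and walls round the work are solid. World frame = base frame: x ahead of the robot, y to its left, z up, the work surface at z = 0. Lengths are in m, angles in degrees, forces in N, time in s.
With the tool pointing down it reaches from about 0.325 to 0.775 m from the base axis. Payload 5.5 kg.
Tool frame: the origin (TCP) lies at the centre of the arm's flange, where the gripper is bolted on; the fingertips stand 182 mm ahead of it and the grasp point (between the pads) lies 163 mm ahead of it; z points along the fingers, y is the direction in which the jaws open and shut (so a half turn about z gives the same grasp; the last joint's range is limited). The gripper opens to 88 mm and grips with 3 to 60 N. Pads are 20 mm wide; open, the fingers measure 115 mm over their backs; the gripper's body (75 mm by 178 mm) begins 61 mm behind the grasp point.
Start: joints at [-75.9, 5.22, 70.514, -0, 104.267, -3.249], TCP at [0.179, -0.573, 0.405] pointing down, gripper open.
Joint ranges: [-164.24, 164.24], [-49.07, 125.15], [9.68, 141.18], [-86.29, 266.29], [3.28, 154.24], [-151.56, 151.56]. Speed limits (degrees/s): [147.25, 147.25, 172.46, 180, 180, 180].

INTERFACE

Orientations are given as [roll, pitch, yaw] about the fixed x, y, z axes, in that order (R = Rz(yaw) Ry(pitch) Rx(roll)).
In Python, from station import r gives the robot as it stands. The module is installed in compiled form; this text tells all that it offers. Calls block until the motion is done:
- r.reach(position, orientation): joint-space move of the TCP to a pose.
- r.servo_line(position, rotation=None, speed=0.15): straight line of the TCP; rotation=None keeps the orientation; speed is the mean speed in m/s.
- r.move_joints(angles): joint-space move.
- r.let_go() and r.grab(squeeze=None): open the fingers fully, or close them until they stop; squeeze is the grip in N (None keeps the last).
- r.wait(seconds).
- r.inverse_kinematics(position, orientation): joint angles nearest the present ones, or None.
- r.sense(): the state.
- r.snapshot(name): name is "scene" or "top" or "wrist"; returns a dict with "frame" (400x640x3 uint8, red, green, blue), "fx", "fy", "cx", "cy" (pixels), "R" (3x3) and "t" (3): a world point X has camera coordinates R X + t. Camera axes: x right, y down, z forward; pixel columns grow to the right and rows downward; lengths in m; the calibration is good to about 2 mm. The wrist camera is an equidistant fisheye: a pixel r from the principal point sees the ray r / f radians off the axis. A picture is of the moment at which its call begins. There is no depth.
A pose or a line that the arm cannot do raises r.IKError and nothing moves.
- r.hand_in(): hands the job in, once; it reports no verdict.
The state is a dict: "clock": time; "joints": joint angles; "joint_vel": joint speeds; "joint_torque": joint torques, N m; "tcp_pos": TCP position; "orientation": TCP orientation; "contact_force": force on the tool from outside, world axes, zero at the start; "torque": the same for the moment, N m; "opening": finger opening in m.
Only numpy, scipy, OpenCV 4.12 (cv2) and the standard library are available. Lean on these libraries where they do the work, as an engineer would, in place of code of your own. Each camera call takes 0.05 s, during which the arm holds its last target. There are 200 camera calls.

TASK

Clear the weighing place by laying the stray wrapped bar flat on the cork mat and standing the oval gift box from the light wooden crate upright on the mat beside it, then stand every honey jar from the front of the table upright in the crate: it rests loosely on the scale's narrow platform, so load it in balance, never let it tip, and keep it level near the platform's middle. With all this done, press the label trigger down to its halfway stop and keep it there for a good second, then press it fully down to print and let it come back up. Leave the wrapped ring cakes round the work alone.

Things in the scene. Friction and masses are not known exactly. Their poses are not given: they have to be found in the camera images.
- crate: Light open wooden crate (0.25 kg), outside 92 (its x) by 306 (its y) by 40 mm high, walls and floor 6 mm, inside 80 by 294 mm. Origin: centre of its underside. Lies loose across the platform, both ends overhanging 113 mm: it tips once the common centre of mass of crate and load is over 40 mm from the platform's middle along y. Four jars fit in one row at 70 mm pitch.
- platform (a point): Centre of the top of the scale's platform, 60 mm above the table; the platform measures 140 mm (x) by 80 mm (y). The scale is fixed; its axes x and y give its turn on the table. The crate covers the platform.
- oval_center (a point): Centre of the oval gift box with a pale card rim, which at first stands on its long edge in the crate: 36 mm thick (its x), 118 mm long (its y), 98 mm high, 0.16 kg. The point is 49 mm above its underside. Can be gripped across its thickness near the top, above the crate's walls.
- bar_center (a point): Centre of the wrapped bar lying at the front left of the table: 57 mm wide (its x), 101 mm long (its y), 25 mm high, 0.04 kg; can be gripped across its width. The point is 12 mm above its underside.
- mat: Cork mat fixed flat on the table to the left, 200 mm (x) by 150 mm (y), 4 mm thick. Origin at the centre of its underside, on the table. Fixed things near by: a round stand heaped with wrapped sweets (160 mm across, about 150 mm high, centre x 0.49 y 0.215) and, behind, the raised display tier (from x 0.72 on, top 0.25 m).
- jar_0_center (a point): Honey jar with a white lid, round, 64 mm across, 97 mm high, 0.36 kg; the point is its centre, 48 mm above its underside, z up. Starts on the front of the table. Three or four of the jars are present; None from the start means absent.
- jar_1_center (a point): Honey jar with a white lid, round, 64 mm across, 97 mm high, 0.36 kg; the point is its centre, 48 mm above its underside, z up. Starts on the front of the table. Three or four of the jars are present; None from the start means absent.
- jar_2_center (a point): Honey jar with a white lid, round, 64 mm across, 97 mm high, 0.36 kg; the point is its centre, 48 mm above its underside, z up. Starts on the front of the table. Three or four of the jars are present; None from the start means absent.
- jar_3_center (a point): Honey jar with a white lid, round, 64 mm across, 97 mm high, 0.36 kg; the point is its centre, 48 mm above its underside, z up. Starts on the front of the table. Three or four of the jars are present; None from the start means absent.
- trigger_top (a point): Centre of the top of the round grey label trigger, 38 mm across, on the grey console right of the scale (80 by 70 mm, 72 mm high, 205 mm to the scale's -y side). It rises 25 mm above its black collar. Pressed straight down it yields 10 mm (1 to 3 N) to the halfway stop, resists until about 7 N, then yields 8 mm more (up to 9 N) to the bottom. It springs back.
- trigger_half (a joint): First-stage travel of the trigger, 0 (up) to 0.010 m (at the halfway stop).
- trigger_full (a joint): Second-stage travel of the trigger beyond the halfway stop, 0 to 0.008 m (fully down).
- ring_pack: Wrapped ring cake left of the scale, at the rear, 90 x 94 x 24 mm, origin at the centre of its underside. To be left alone.
- ring_pack_dark: Wrapped dark ring cake left of the scale, at the rear, 90 x 94 x 24 mm, origin at the centre of its underside. To be left alone.
- ring_pack_right: Wrapped ring cake at the right rear, 90 x 94 x 25 mm, origin at the centre of its underside. To be left alone.

How it is judged:
By the outcome, as a careful person would: the job done as asked, in the order asked, and still so for the second after the job is handed in, with the robot touching nothing.
Of jar_0, jar_1, jar_2, jar_3 only 3 to 4 are there at a start; the rules pass over those that are not, and their reading is None.
At some moment in a run one of bar may be knocked a few centimetres aside while the robot is not near it.
It also fails if it takes over 200 s, if anything falls off the work surface, if the arm or the gripper's body presses on something with over 40 N, if the wrist force passes 120 N, or if a joint passes its speed limit or range.

## Working session

There is one attempt and no reset: what is moved stays moved. The work goes in short steps, each a Python script; the robot and the scene stay as the last script left them, time stands still between calls to the robot, and variables do not carry over. Pictures are saved under pics/ and viewed, about 12 in all and at most 16, crops included, and the job is handed in when it is done.

```bash
mkdir -p pics
cat > h.py <<'E'
import numpy as np, cv2
from station import r
def snap(n,f):
    s=r.snapshot(n); np.savez('pics/'+f+'.npz',**s); cv2.imwrite('pics/'+f+'.png',cv2.cvtColor(s['frame'],cv2.COLOR_RGB2BGR)); return s
def load(f): return dict(np.load('pics/'+f+'.npz'))
def px2w(s,u,v,z,fish=False):
    x=(u-s['cx'])/s['fx'];y=(v-s['cy'])/s['fy']
    if fish:
        t=np.hypot(x,y); d=np.array([np.sin(t)*x/max(t,1e-9),np.sin(t)*y/max(t,1e-9),np.cos(t)])
    else: d=np.array([x,y,1.])
    R=s['R'];c=-R.T@s['t'];w=R.T@d
    return c+w*(z-c[2])/w[2]
def w2px(s,X):
    p=s['R']@np.array(X)+s['t']; return s['cx']+s['fx']*p[0]/p[2], s['cy']+s['fy']*p[1]/p[2]
E
python3 - <<'E'
from h import *
for n in('scene','top'):
    s=snap(n,n+'0'); print(n,s['fx'],s['cx'],s['cy'],-s['R'].T@s['t'],s['R'].round(3).tolist())
print(r.sense())
E
```

```text
scene 415.7757471684936 323.02452262568943 200.09373957393342 [-0.28529612  0.39519648  1.12692367] [[-0.433, -0.901, 0.011], [-0.677, 0.317, -0.664], [0.595, -0.295, -0.748]]
top 510.5547561114605 324.94662261819445 205.3739936724137 [0.31036076 0.00314088 1.39593679] [[0.011, -1.0, -0.009], [-0.986, -0.009, -0.169], [0.169, 0.011, -0.986]]
{'clock': 0.1, 'joints': array([-7.59005394e+01,  5.26168570e+00,  7.05746825e+01, -1.03599220e-03,
        1.04266912e+02, -3.24836661e+00]), 'joint_vel': array([ 0.05813329, -0.23544964, -0.30205121,  0.08391167,  0.09611284,
        0.06552222]), 'joint_torque': array([ 3.73236806e-03, -4.47855413e+01, -4.07571101e+01,  7.00019184e-02,
        2.84007780e-02, -1.09442444e-04]), 'tcp_pos': array([ 0.17891723, -0.57277006,  0.40359238]), 'orientation': array([-1.79896828e+02, -4.84943594e-03,  1.73475685e+01]), 'contact_force': array([-0.45181255,  0.76829403, -0.77005075]), 'torque': array([-0.01430753,  0.01886337, -0.01168948]), 'opening': 0.0878821875427987}
```

View pics/top0.png

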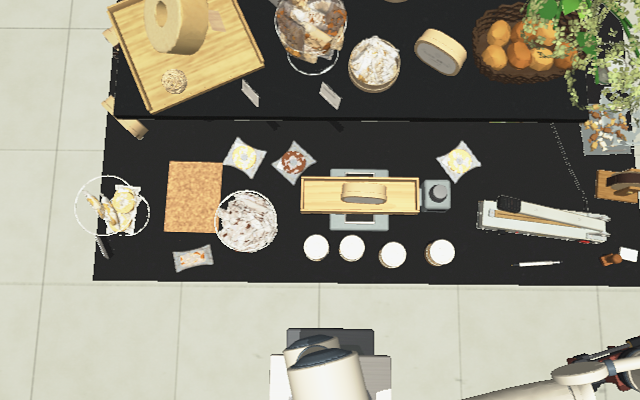

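View pics/scene0.png

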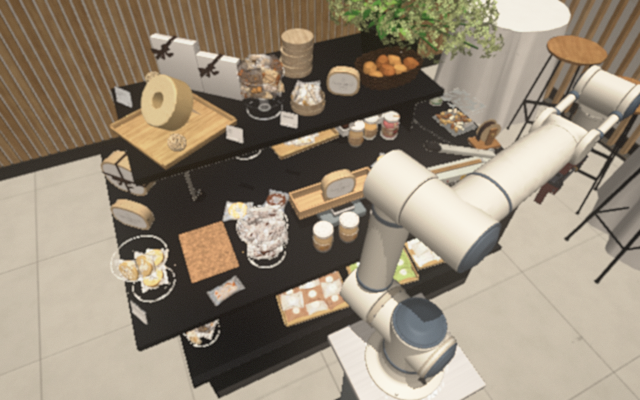

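The top view shows four jars at about (316,247), (352,248), (392,254) and (440,252). The crate with the oval box is at about (360,194), the trigger at (436,191), the mat at (194,197) and the bar at (193,258). I'll zoom in with a crop.

Run:
```python
import cv2
a=cv2.imread('pics/top0.png')[130:280,155:475]
cv2.imwrite('pics/c0.png',cv2.resize(a,None,fx=2.5,fy=2.5,interpolation=cv2.INTER_CUBIC))
```

```text
(no output)
```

View pics/c0.png

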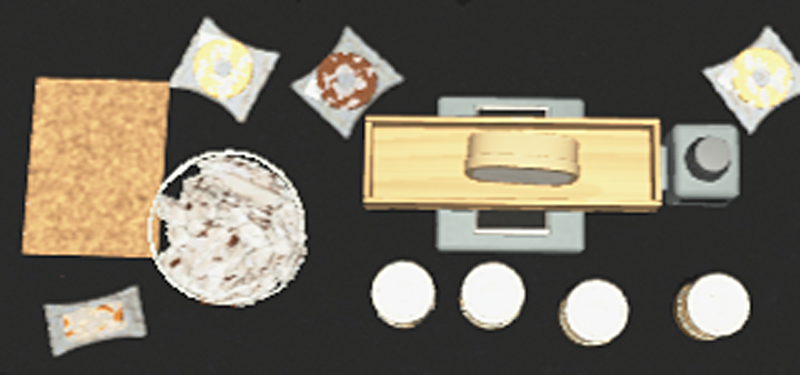

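Run:
```python
from h import *
s=load('top0'); f=s['frame']
P=lambda u,v,z:px2w(s,155+(u+.5)/2.5-.5,130+(v+.5)/2.5-.5,z).round(4)
m=(f.min(2)>225).astype(np.uint8); 
n,l,st,c=cv2.connectedComponentsWithStats(m[230:275,300:460])
for i in range(1,n):
    if st[i][4]>100: print('jar',st[i],px2w(s,c[i][0]+300,c[i][1]+230,.097).round(4))
for n,z,q in [('crate',.1,[(366,117),(661,119),(658,211),(363,206)]),('mat',.004,[(36,77),(170,82),(160,258),(22,254)]),('bar',.015,[(46,305),(138,287),(146,334),(53,355),(95,320)]),('scale',.05,[(438,97),(584,97),(584,250),(437,250)]),('trig',.1,[(714,152)]),('console',.072,[(676,126),(740,126),(740,200),(675,200)]),('ovaltop',.164,[(470,133),(577,135),(467,150),(580,153)]),('packs',.024,[(222,68),(346,80)])]:
    w=[P(u,v,z) for u,v in q]; print(n,[list(a[:2]) for a in w],np.mean(w,0))
print(px2w(s,246,221,.0),px2w(s,246,221,.1))
```

```text
jar [  4   5  24  24 449] [0.4263 0.0396 0.097 ]
jar [ 40   6  24  23 443] [ 0.4263 -0.0521  0.097 ]
jar [130  10  24  24 447] [ 0.417  -0.2805  0.097 ]
jar [ 82  13  24  23 446] [ 0.4094 -0.1573  0.097 ]
crate [[np.float64(0.6082), np.float64(0.0799)], [np.float64(0.6087), np.float64(-0.2266)], [np.float64(0.512), np.float64(-0.2215)], [np.float64(0.5144), np.float64(0.0812)]] [ 0.560825 -0.07175   0.1     ]
mat [[np.float64(0.6733), np.float64(0.4583)], [np.float64(0.6687), np.float64(0.3068)], [np.float64(0.4697), np.float64(0.309)], [np.float64(0.4727), np.float64(0.4613)]] [0.5711  0.38385 0.004  ]
bar [[np.float64(0.4161), np.float64(0.428)], [np.float64(0.4366), np.float64(0.329)], [np.float64(0.3859), np.float64(0.3179)], [np.float64(0.3624), np.float64(0.4172)], [np.float64(0.4004), np.float64(0.3739)]] [0.40028 0.3732  0.015  ]
scale [[np.float64(0.6426), np.float64(0.0052)], [np.float64(0.6439), np.float64(-0.1528)], [np.float64(0.4772), np.float64(-0.1511)], [np.float64(0.4758), np.float64(0.0048)]] [ 0.559875 -0.073475  0.05    ]
trig [[np.float64(0.5742), np.float64(-0.2806)]] [ 0.5742 -0.2806  0.1   ]
console [[np.float64(0.6077), np.float64(-0.2473)], [np.float64(0.6083), np.float64(-0.3149)], [np.float64(0.5288), np.float64(-0.3125)], [np.float64(0.5282), np.float64(-0.2444)]] [ 0.56825  -0.279775  0.072   ]
ovaltop [[np.float64(0.5782), np.float64(-0.0269)], [np.float64(0.5771), np.float64(-0.1323)], [np.float64(0.5611), np.float64(-0.024)], [np.float64(0.559), np.float64(-0.1351)]] [ 0.56885  -0.079575  0.164   ]
packs [[np.float64(0.6801), np.float64(0.2453)], [np.float64(0.6675), np.float64(0.1073)]] [0.6738 0.1763 0.024 ]
[0.50392191 0.23578389 0.        ] [0.49005587 0.21911816 0.1       ]
```

Run:
```python
from h import *
r.reach([.50,-.09,.47],[180,0,90]); s=snap('wrist','w1'); print(s['fx'],s['cx'],s['cy'],-s['R'].T@s['t'],s['R'].round(2).tolist(),r.sense()['clock'])
r.reach([.40,.373,.36],[180,0,101.7]); s=snap('wrist','w2');print(-s['R'].T@s['t'],r.sense()['clock'],r.sense()['contact_force'])
a=cv2.imread('pics/w1.png');b=cv2.imread('pics/w2.png')
cv2.imwrite('pics/w12.png',cv2.resize(np.vstack([a,b]),(480,600)))
```

```text
309.70691628693146 318.62114181839706 202.16631453078736 [ 0.50017552 -0.02143197  0.44901211] [[1.0, -0.0, 0.0], [-0.0, -0.97, 0.26], [0.0, -0.26, -0.97]] 2.2417
[0.38662517 0.44020544 0.33965314] 4.0667 [-0.40750483 -0.5242806   0.35871651]
```

View pics/w1.png

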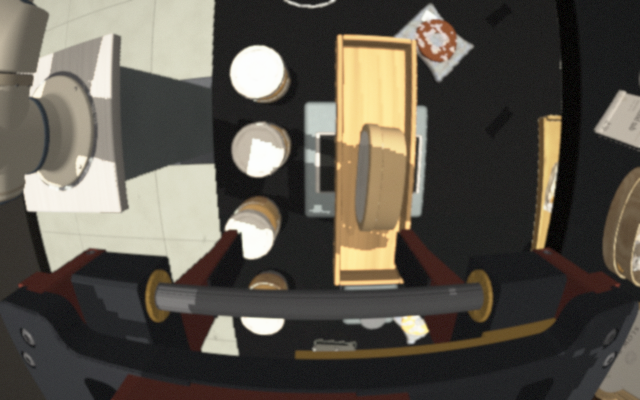

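View pics/w2.png

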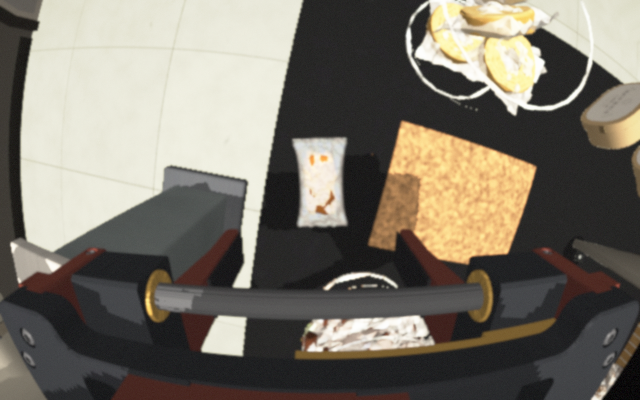

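The first wrist view shows the crate rim corners at (338,35), (417,40), (402,284) and (334,282), and the oval's top band at columns ~367–407. The second shows the bar corners at (292,138), (346,138), (347,228) and (297,226), and mat corners at (402,121), (537,167) and (368,247).

Run:
```python
from h import *
def go(n,L,z):
    s=load(n); w=[px2w(s,u,v,z,True)[:2].round(4).tolist() for u,v in L]; print(w,np.mean(w,0).round(4))
go('w1',[(338,35),(417,40),(402,284),(334,282)],.1)
go('w1',[(367,175),(408,175)],.164); go('w1',[(370,125),(407,126),(361,222),(402,230)],.13)
go('w1',[(306,102),(427,107),(304,217),(424,217)],.05)
go('w2',[(292,138),(346,138),(347,228),(297,226)],.010)
go('w2',[(402,121),(537,167),(368,247)],.004)
a=cv2.imread('pics/w1.png')[20:300,290:460]
cv2.imwrite('pics/c1.png',cv2.resize(a,None,fx=2.1,fy=2.1,interpolation=cv2.INTER_CUBIC))
```

```text
[[0.5222, 0.0789], [0.614, 0.079], [0.6107, -0.2267], [0.5201, -0.2206]] [ 0.5668 -0.0724]
[[0.5459, -0.071], [0.5861, -0.0705]] [ 0.566  -0.0707]
[[0.5533, -0.0244], [0.593, -0.024], [0.5467, -0.129], [0.594, -0.1389]] [ 0.5718 -0.0791]
[[0.4845, 0.0037], [0.6438, 0.0023], [0.4806, -0.1486], [0.6488, -0.1496]] [ 0.5644 -0.073 ]
[[0.3631, 0.4175], [0.4192, 0.4291], [0.4426, 0.331], [0.3867, 0.322]] [0.4029 0.3749]
[[0.4763, 0.4614], [0.677, 0.4575], [0.4739, 0.3105]] [0.5424 0.4098]
```

View pics/c1.png

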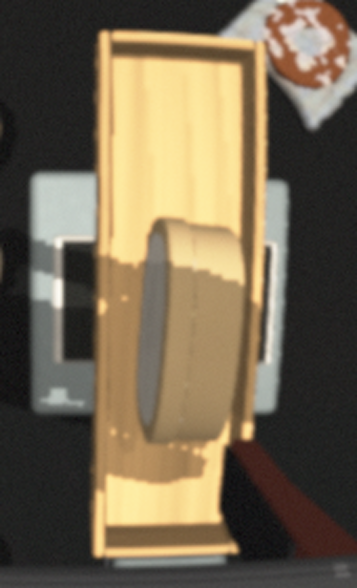

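Run:
```python
from h import *
r.let_go()
r.servo_line([.4015,.3745,.26],[180,0,103]); r.servo_line([.4015,.3745,.187],speed=.1)
r.grab(10); print(r.sense()['opening'],r.sense()['contact_force'])
r.servo_line([.4015,.3745,.28]); r.servo_line([.515,.386,.28],[180,0,89]); r.servo_line([.515,.386,.1925],speed=.1)
print(r.sense()['opening'],r.sense()['contact_force'],r.sense()['tcp_pos'])
r.let_go(); r.servo_line([.515,.386,.30]); s=snap('wrist','w3'); print(r.sense()['clock'])
```

```text
0.05698806408321509 [ 0.48676661 -0.56488865  0.00492984]
0.05719793124020439 [ 0.18641386  0.07930995 -0.51121155] [0.5152128  0.38612858 0.1930861 ]
10.85
```

View pics/w3.png

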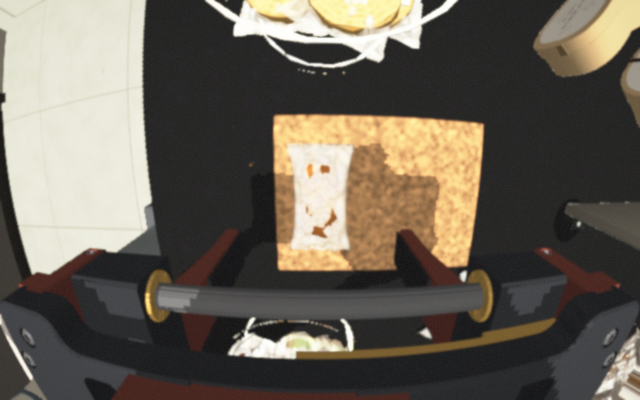

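The bar lies flat on the mat, at pixels (292–352, 145–249) within the mat at (273–484, 115–272). Next is the oval.

Run:
```python
from h import *
s=load('w3'); print('bar',px2w(s,321,197,.02,True).round(4)); print([px2w(s,u,v,.004,True).round(4)[:2] for u,v in[(273,115),(484,123),(277,272),(466,268)]])
r.servo_line([.515,.386,.46],speed=.25)
r.reach([.566,-.079,.46],[180,0,90]); r.servo_line([.566,-.079,.304],speed=.12)
s=snap('top','t4'); print(r.sense()['tcp_pos'])
cv2.imwrite('pics/c4.png',cv2.resize(cv2.imread('pics/t4.png')[130:280,260:475],None,fx=3,fy=3,interpolation=cv2.INTER_CUBIC))
```

```text
bar [0.517  0.3907 0.02  ]
[array([0.476 , 0.4618]), array([0.6756, 0.4583]), array([0.4721, 0.3104]), array([0.6721, 0.306 ])]
[ 0.56618208 -0.07904064  0.30508713]
```

View pics/c4.png

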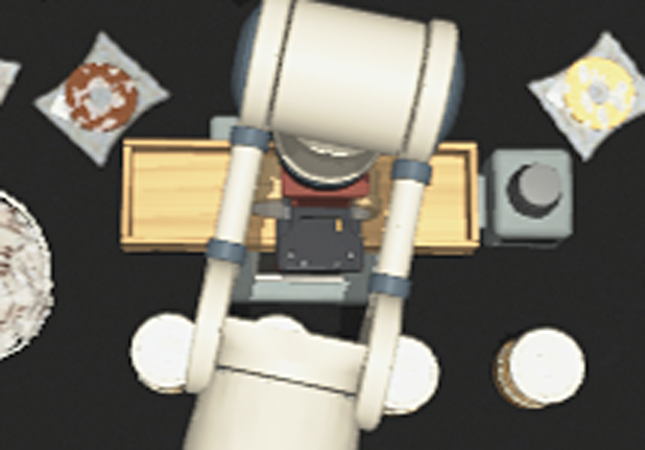

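The arm is over the crate, undisturbed, with the fingers astride the oval. I'll grip it and carry it to the mat.

Run:
```python
from h import *
r.grab(15); q=r.sense(); print(q['opening'],q['contact_force'])
z0=q['tcp_pos'][2]
r.servo_line([.566,-.079,.33],speed=.06); print(r.sense()['contact_force'])
r.servo_line([.566,-.079,.47],speed=.2)
r.reach([.609,.384,.47],[180,0,89]); r.servo_line([.609,.384,.28],speed=.15); r.servo_line([.609,.384,z0-.062+.001],speed=.05)
q=r.sense(); print(q['opening'],q['contact_force'],q['tcp_pos'])
z=.2435
while r.sense()['contact_force'][2]<1.5 and z>.2395: z-=.0008; r.servo_line([.609,.384,z],speed=.02)
print(z,r.sense()['contact_force'])
r.let_go(); r.servo_line([.609,.384,.33],speed=.1); r.servo_line([.57,.36,.44],speed=.2); s=snap('wrist','w5'); s=snap('top','t5'); print(r.sense()['clock'])
cv2.imwrite('pics/c5.png',np.vstack([cv2.imread('pics/w5.png')[:300],cv2.resize(cv2.imread('pics/t5.png')[130:280,155:475],(640,300))]))
```

```text
0.0364762984812797 [1.21835046 0.15693162 0.2384186 ]
[-0.91846057 -0.33209304 -2.40144278]
0.03636248154982783 [-0.10093799  0.22451997 -2.12731786] [0.60905018 0.3840341  0.24308399]
0.2411 [ 0.05181847 -1.24670442  2.61337356]
24.6917
```

View pics/c5.png

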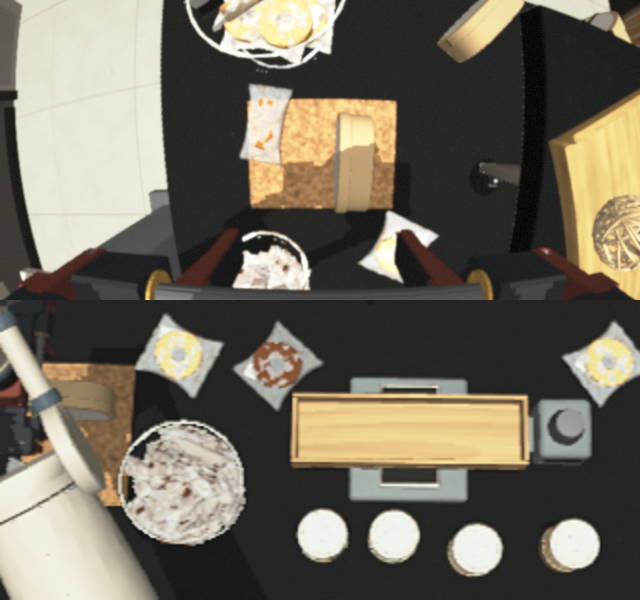

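The oval stands on the mat, but the bar has been knocked over the mat's left edge. It is now at pixels (248,84), (293,88), (282,164) and (240,158). I'll work out its pose and the clearance to the left stand, then set it back with its length along x.

Run:
```python
from h import *
def go(n,L,z):
    s=load(n); w=np.array([px2w(s,u,v,z,True)[:2] for u,v in L]); print(n,z,w.round(4).tolist(),w.mean(0).round(4)); return w
w=go('w5',[(248,84),(293,88),(282,164),(240,158)],.012)
d=(w[0]+w[1]-w[2]-w[3]);print('bar yaw',np.degrees(np.arctan2(-d[0],d[1])))
go('w5',[(335,213),(372,212)],.004); go('w5',[(337,114),(375,117)],.06)
for z in(0,.05,.1): go('w3',[(310,66)],z); go('w5',[(270,65)],z)
```

```text
w5 0.012 [[0.4798, 0.4826], [0.5391, 0.474], [0.5219, 0.3741], [0.465, 0.384]] [0.5015 0.4287]
bar yaw -9.112799464333522
w5 0.004 [[0.5922, 0.3027], [0.6445, 0.3032]] [0.6183 0.303 ]
w5 0.06 [[0.5925, 0.4375], [0.6365, 0.4343]] [0.6145 0.4359]
w3 0 [[0.5093, 0.5053]] [0.5093 0.5053]
w5 0 [[0.5077, 0.5087]] [0.5077 0.5087]
w3 0.05 [[0.5105, 0.4963]] [0.5105 0.4963]
w5 0.05 [[0.5153, 0.4992]] [0.5153 0.4992]
w3 0.1 [[0.5117, 0.4873]] [0.5117 0.4873]
w5 0.1 [[0.5229, 0.4897]] [0.5229 0.4897]
```

Run:
```python
from h import *
# nudge the oval back 12 mm to make room
r.servo_line([.609,.384,.33],speed=.2); r.servo_line([.609,.384,.242],speed=.1); r.grab(15); print(r.sense()['opening'])
r.servo_line([.609,.384,.25],speed=.05); r.servo_line([.621,.384,.25],speed=.05)
z=.244; r.servo_line([.621,.384,z],speed=.04)
while r.sense()['contact_force'][2]<1.5 and z>.2395: z-=.0008; r.servo_line([.621,.384,z],speed=.02)
print(z,r.sense()['contact_force'])
r.let_go(); r.servo_line([.621,.384,.33],speed=.1)
# bar
r.servo_line([.496,.404,.33],[180,0,81]); r.servo_line([.496,.404,.191],speed=.1); r.grab(10); print(r.sense()['opening'],r.sense()['contact_force'])
r.servo_line([.496,.404,.24],speed=.1); r.servo_line([.507,.368,.24],[180,0,90],speed=.1); r.servo_line([.507,.368,.1925],speed=.08)
print(r.sense()['opening'],r.sense()['contact_force'])
r.let_go(); r.servo_line([.507,.368,.30],speed=.12); r.servo_line([.54,.36,.44],speed=.2); s=snap('wrist','w6'); print(r.sense()['clock'])
```

```text
0.036500231616143686
0.24080000000000001 [-1.64168085 -1.3154179   4.32962245]
0.05696442729390538 [-0.06782684  0.38492599  0.01347256]
0.05675001519601077 [ 0.13767824  0.02563883 -0.51391402]
38.9333
```

View pics/w6.png

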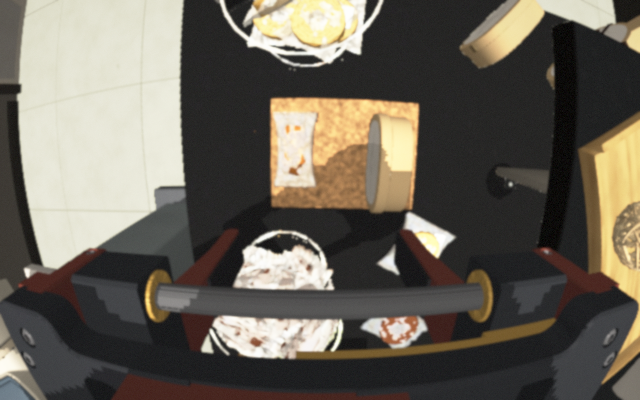

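Both are on the mat, the bar at (275–316, 111–187) and the oval at (368–414, 113–213). Jars next, the two inner slots first.

```bash
cat >> h.py <<'E'
CX,CY=.563,-.073
def jar(x,y,dy,zmin=.2985):
    r.reach([x,y,.40],[180,0,90]); r.servo_line([x,y,.233],speed=.14); r.grab(25); q=r.sense(); print('grip',q['opening'],q['contact_force'].round(2))
    r.servo_line([x,y,.43],speed=.2); ty=CY+dy; r.servo_line([CX,ty,.43],speed=.2); r.servo_line([CX,ty,.315],speed=.12)
    f0=r.sense()['contact_force'][2]; z=.302; r.servo_line([CX,ty,z],speed=.03)
    while True:
        f=r.sense()['contact_force'][2]
        if f-f0>1.2 or z<=zmin: break
        z-=.0006; r.servo_line([CX,ty,z],speed=.02)
    print('place z',z,'f',f0.round(2),f.round(2),'open',r.sense()['opening'])
    r.let_go(); r.servo_line([CX,ty,.43],speed=.15)
E
python3 - <<'E'
from h import *
r.reach([.426,-.052,.45],[180,0,90])
jar(.426,-.052,.036)
r.reach([.40,-.30,.42],[180,0,90]); s=snap('top','t7'); print(r.sense()['clock'])
cv2.imwrite('pics/c7.png',cv2.resize(cv2.imread('pics/t7.png')[130:280,155:475],None,fx=2.5,fy=2.5,interpolation=cv2.INTER_CUBIC))
E
```

```text
grip 0.06294010660050008 [ 0.79 -0.73  1.88]
place z 0.29900000000000004 f -2.52 0.41 open 0.0627255192908996
50.45
```

View pics/c7.png

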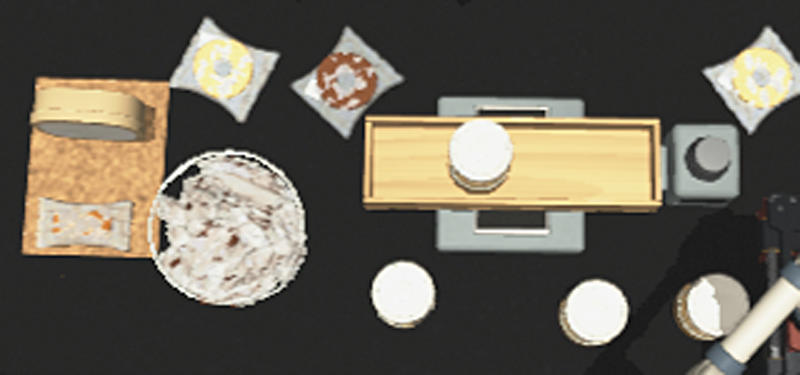

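Run:
```python
from h import *
s=load('t7'); f=s['frame']
m=(f.min(2)>225).astype(np.uint8)
n,l,st,c=cv2.connectedComponentsWithStats(m[170:275,300:460])
for i in range(1,n):
    if st[i][4]>100: print(st[i],[px2w(s,c[i][0]+300,c[i][1]+170,z).round(4) for z in(.097,.163)])
P=lambda u,v,z:px2w(s,155+(u+.5)/2.5-.5,130+(v+.5)/2.5-.5,z).round(4)
print([P(u,v,.007) for u,v in[(37,198),(131,200),(38,250),(131,250)]],[P(u,v,.004) for u,v in[(22,254),(160,258)]])
```

```text
[ 35   8  25  24 454] [array([ 0.5754, -0.039 ,  0.097 ]), array([ 0.562 , -0.0369,  0.163 ])]
[  4  65  24  24 434] [array([0.4265, 0.0393, 0.097 ]), array([0.4206, 0.0375, 0.163 ])]
[ 82  73  23  23 433] [array([ 0.4096, -0.157 ,  0.097 ]), array([ 0.4045, -0.1488,  0.163 ])]
[130  72  14  22 187] [array([ 0.4139, -0.2663,  0.097 ]), array([ 0.4087, -0.2526,  0.163 ])]
[array([0.5347, 0.4476, 0.007 ]), array([0.5334, 0.3434, 0.007 ]), array([0.4769, 0.4429, 0.007 ]), array([0.4779, 0.3406, 0.007 ])] [array([0.4727, 0.4613, 0.004 ]), array([0.4697, 0.309 , 0.004 ])]
```

The first jar stands centred in the crate, with its lid at crop pixel (480,152), and the crate hasn't moved. I'll load the other three.

Run:
```python
from h import *
jar(.4095,-.157,-.036)
jar(.4263,.0395,.107)
jar(.417,-.2805,-.107)
r.reach([.40,.12,.42],[180,0,90]); s=snap('top','t8'); print(r.sense()['clock'])
cv2.imwrite('pics/c8.png',cv2.resize(cv2.imread('pics/t8.png')[130:280,155:475],None,fx=2.5,fy=2.5,interpolation=cv2.INTER_CUBIC))
f=s['frame']; m=(f.min(2)>215).astype(np.uint8)
n,l,st,c=cv2.connectedComponentsWithStats(m[170:275,290:460])
for i in range(1,n):
    if st[i][4]>100: print(st[i],px2w(s,c[i][0]+290,c[i][1]+170,.163).round(4))
```

```text
grip 0.06268326860948632 [2.45 0.31 1.64]
place z 0.29900000000000004 f -3.12 -0.64 open 0.06278821065370446
grip 0.06287271933596592 [ 2.41 -0.25  1.93]
place z 0.29900000000000004 f -3.45 0.84 open 0.0625688878563105
grip 0.06304712585024402 [2.91 0.31 2.16]
place z 0.29900000000000004 f -3.02 -0.42 open 0.06311405601144528
80.0333
[ 16   7  25  25 474] [0.5626 0.034  0.163 ]
[ 45   8  25  24 469] [ 0.5619 -0.0372  0.163 ]
[ 74   8  25  24 472] [ 0.562  -0.1094  0.163 ]
[103   8  25  24 472] [ 0.5625 -0.1806  0.163 ]
```

View pics/c8.png

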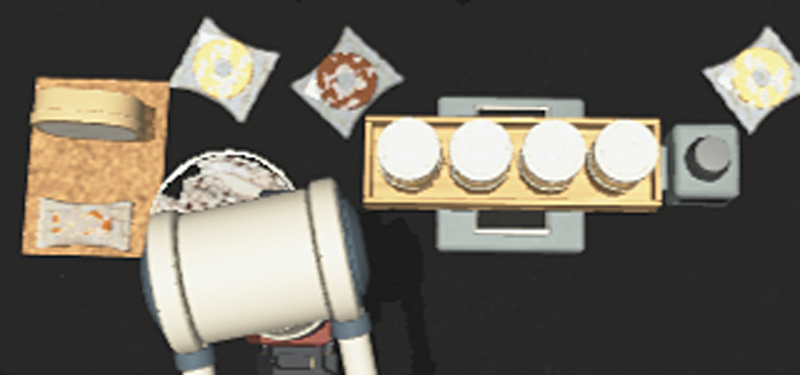

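All four jars stand in a row in the level crate at crop (408–625, 150), and the bar and oval are on the mat. Before pressing, I'll take a close look at the trigger.

Run:
```python
from h import *
r.reach([.40,.0,.46],[180,0,90]); r.reach([.52,-.35,.40],[180,0,90]); r.grab(10); s=snap('wrist','w9'); print(-s['R'].T@s['t'],r.sense()['opening'],r.sense()['clock'])
cv2.imwrite('pics/c9.png',cv2.resize(cv2.imread('pics/w9.png')[60:260,200:500],None,fx=2.5,fy=2.5,interpolation=cv2.INTER_CUBIC))
```

```text
[ 0.52009178 -0.2806895   0.37926534] 0.0006022360100408295 83.4
```

View pics/c9.png

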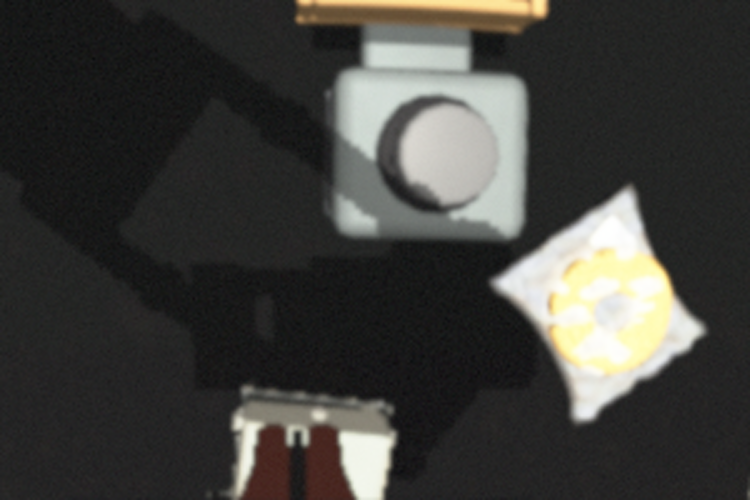

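The trigger cap centre is at crop (449,155), and the console spans (335–527, 68–240).

Run:
```python
from h import *
s=load('w9'); P=lambda u,v,z:px2w(s,200+(u+.5)/2.5-.5,60+(v+.5)/2.5-.5,z,True).round(4)
for z in(.097,.103,.11): print(P(449,155,z),(P(499,155,z)-P(399,155,z))[0])
print(P(431,155,.072),P(439,154,.075))
t=load('top0'); 
for z in(.097,.103,.11): print(px2w(t,155+714.5/2.5-.5,130+152.5/2.5-.5,z).round(4))
```

```text
[ 0.5758 -0.2799  0.097 ] 0.03749999999999998
[ 0.5746 -0.2799  0.103 ] 0.036699999999999955
[ 0.5733 -0.2799  0.11  ] 0.035800000000000054
[ 0.5734 -0.28    0.072 ] [ 0.5761 -0.2796  0.075 ]
[ 0.5748 -0.2812  0.097 ]
[ 0.5736 -0.2799  0.103 ]
[ 0.5722 -0.2784  0.11  ]
```

```bash
cat > press.py <<'E'
from h import *
X,Y=.573,-.280
r.servo_line([X,Y,.33],speed=.2); r.servo_line([X,Y,.296],speed=.1); r.wait(.3)
def F():
    v=[]
    for _ in range(5): r.wait(.03); v.append(r.sense()['contact_force'][2])
    return np.mean(v)
f0=F(); print('base',f0,r.sense()['tcp_pos'])
z=.296; zc=None; L=[]
while z>.255:
    z-=.001 if zc is None or zc-z<.008 else .0004
    r.servo_line([X,Y,z],speed=.02); f=F()-f0; L.append((round(z,4),round(r.sense()['tcp_pos'][2],4),round(f,2)))
    if zc is None and f>.8: zc=z
    if f>4.3: break
print('contact',zc,L); r.wait(1.6); print('hold',F()-f0,r.sense()['clock'])
E
python3 press.py
```

```text
base 0.19107507633744572 [ 0.57305006 -0.27994856  0.29624055]
contact 0.284 [(0.295, np.float64(0.295), np.float64(-0.1)), (0.294, np.float64(0.294), np.float64(-0.02)), (0.293, np.float64(0.293), np.float64(-0.27)), (0.292, np.float64(0.292), np.float64(-0.03)), (0.291, np.float64(0.291), np.float64(-0.3)), (0.29, np.float64(0.29), np.float64(-0.11)), (0.289, np.float64(0.289), np.float64(-0.23)), (0.288, np.float64(0.288), np.float64(-0.41)), (0.287, np.float64(0.287), np.float64(-0.07)), (0.286, np.float64(0.286), np.float64(0.03)), (0.285, np.float64(0.2852), np.float64(0.63)), (0.284, np.float64(0.2841), np.float64(1.65)), (0.283, np.float64(0.283), np.float64(0.87)), (0.282, np.float64(0.282), np.float64(1.6)), (0.281, np.float64(0.281), np.float64(1.61)), (0.28, np.float64(0.28), np.float64(1.9)), (0.279, np.float64(0.279), np.float64(2.36)), (0.278, np.float64(0.278), np.float64(1.93)), (0.277, np.float64(0.277), np.float64(2.84)), (0.276, np.float64(0.276), np.float64(2.42)), (0.2756, np.float64(0.2756), np.float64(2.62)), (0.2752, np.float64(0.2754), np.float64(4.04)), (0.2748, np.float64(0.2753), np.float64(5.45))]
hold 5.913024620824651 96.4167
```

The half stop was held at 5.5–5.9 N with 10 mm of travel. Now the full press.

Run:
```python
from h import *
X,Y=.573,-.280; L=[]
r.servo_line([X,Y,.269],speed=.03); z=.269
while z>.2645:
    r.servo_line([X,Y,z],speed=.03); r.wait(.1); q=r.sense(); L.append((round(z,4),q['tcp_pos'][2].round(4),q['contact_force'][2].round(2)))
    if L[-1][2]>12: break
    z-=.0006
print(L); r.wait(.3)
r.servo_line([X,Y,.32],speed=.06); print(r.sense()['contact_force']); r.servo_line([X-.05,Y-.06,.40],speed=.2); r.reach([.36,-.42,.42],[180,0,60]); r.wait(.3)
s=snap('top','ta'); snap('scene','sa'); print(r.sense()['clock'])
cv2.imwrite('pics/ca.png',np.vstack([cv2.resize(cv2.imread('pics/ta.png')[130:280,155:475],(640,300)),cv2.resize(cv2.imread('pics/sa.png')[150:300,110:430],(640,300))]))
```

```text
[(0.269, np.float64(0.2701), np.float64(8.03)), (0.2684, np.float64(0.2695), np.float64(8.7)), (0.2678, np.float64(0.269), np.float64(8.41)), (0.2672, np.float64(0.2684), np.float64(8.11)), (0.2666, np.float64(0.2679), np.float64(8.6)), (0.266, np.float64(0.2673), np.float64(8.21)), (0.2654, np.float64(0.2672), np.float64(10.24)), (0.2648, np.float64(0.2672), np.float64(12.19))]
[ 0.16712465 -0.51929059 -0.38511258]
102.7917
```

View pics/ca.png

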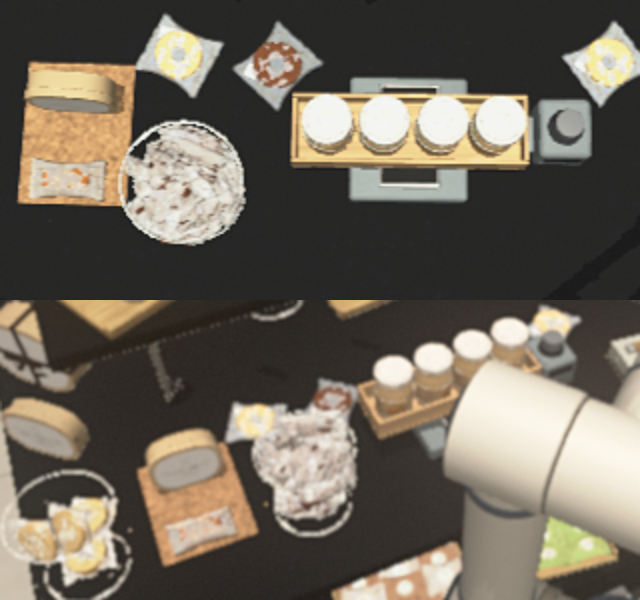

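Everything is in place, the trigger hit its bottom stop at 18 mm and is back up, and the robot is clear of the scene. Handing in.

```bash
python3 -c "
from station import r
print(r.hand_in(), r.sense()['clock'])"
```

```text
the job is handed in; nothing more can be done
the job is handed in; nothing more can be done
```

The job is done and handed in, with the robot clock at about 103 s of the 200 s allowed.

- **Bar and oval box:** I laid the bar flat on the mat and stood the oval box upright beside it. The bar was then knocked over the mat's edge, so I moved the oval 12 mm back to make room and laid the bar on the mat again before touching any jars.
- **Jars:** All four honey jars stand in one row in the crate, the inner two loaded first for balance. The top view before the press put the lids at y = +0.034, -0.037, -0.109 and -0.181 m. The row is centred to within about 2 mm of the crate, which looked level and unmoved.
- **Trigger:** I held it at the halfway stop (10 mm) for more than 1.5 s at 5.5–5.9 N. I then pressed it to the bottom stop (18 mm, about 12 N) and released it.
- **Last checks:** The final pictures show the bar and oval on the mat, the jars upright in the crate, the trigger back up and the ring cakes undisturbed.
- **Disagreements:** The wrist and top cameras differed by up to about 5 mm in x. I allowed for that, and no check failed. The bar lies only about 5 mm inside the mat's front edge.

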